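Snap the loose seed tin shut

ROBOT

A 6-joint arm with a two-finger parallel gripper is mounted at the origin on the work surface. World frame = base frame: x ahead of the robot, y to its left, z up, the work surface at z = 0. Lengths are in mm, angles in rad, forces in N, time in s.
With the tool pointing down it reaches from about 350 to 975 mm from the base axis. Payload 17.4 kg.
Tool frame: the origin (TCP) lies at the very end of the fingers, on their centre line; the grasp point (between the pads) lies 19 mm behind it; y points along the fingers, z is the direction in which the jaws open and shut, and the axes are right-handed (so a half turn about y gives the same grasp; the last joint's range is limited). The gripper opens to 85 mm and grips with 20 to 120 N. Pads are 22 mm wide; open, the fingers measure 114 mm over their backs; the gripper's body (76 mm by 85 mm) begins 54 mm behind the grasp point. The pads swing forward as they close: fully open they stand 13 mm farther back than shut.
Start: joints at [-1.323, 0.116, 1.442, -0, 1.584, -0.038], TCP at [190.29, -647.628, 231.303] pointing down, gripper open.
Joint ranges: [-2.83, 2.83], [-0.83, 2.19], [0.07, 2.5], [-1.14, 4.28], [0.01, 3], [-2.97, 2.97]. Speed limits (rad/s): [1.89, 1.89, 2.22, 3.14, 3.14, 3.14].

INTERFACE

Orientations are given as a rotation vector (axis times angle).
In Python, from station import arm, optics gives the robot as it stands.
- The arm moves only by the tool send_rows, never from a script. Its argument "deltas" is a list of rows, each a list of 5 numbers: the finger opening in mm, from 0 to 85.4, then the shift along the tool's x, y, z in mm, then the turn about the tool's y in rad. In form: [[fingers, tx, ty, tz, turn], ...]. A call has 1 to 5 rows; each row is the pose to reach, as a shift and turn from the pose commanded when the call began, along the tool's axes at that moment; what a row does not reach only later rows make up. A row lasts 1/12 s, in which the tool goes at most 41.7 mm and 7.16 degrees, less where a joint would pass 70% of its speed; a pose out of reach is approached as far as the arm can. A call with a gripper value outside its range is refused whole. The fingers move at their own pace and stop on an object; "grip_force" is the grip in N (left out, the last holds). Time passes only in rows, so rows that repeat a pose let the fingers close. It gives the time, the measured TCP pose, the force and the opening at its end, in the units of the state.
- arm.state(): the state, without advancing time (a new reading comes with each control period).
- optics.camera(name): name is "scene" or "top"; returns (picture, depth): 480x640x3 uint8, red, green, blue; 480x640 float32, mm along the optical axis (not along the pixel's ray), 0 where there is no reading.
- optics.get_calibration(name): a dict with "fx", "fy", "cx", "cy" (pixels), "rvec" (rotation vector, rad) and "tvec" (3), from world to camera coordinates, as OpenCV has them. Camera axes: x right, y down, z forward; pixel columns grow to the right and rows downward; lengths in mm; the calibration is good to about 2 mm. A picture is of the moment at which its call begins. get_calibration takes no time and is no camera call.
- arm.job_done(): hands the job in, once; it reports no verdict.
The state is a dict: "time_s": time; "joint_positions": joint angles; "joint_velocities": joint speeds; "effort": joint torques, N m; "ee_pos": TCP position; "tool_rot": TCP orientation; "wrist_force": force on the tool from outside, world axes, zero at the start; "ft_torque": the same for the moment, N m; "grip_width": finger opening in mm.
Only numpy, scipy, OpenCV 4.12 (cv2) and the standard library are available. Lean on these libraries where they do the work, as an engineer would, in place of code of your own. Each camera call takes 0.05 s, during which the arm holds its last target. There are 200 camera calls.

TASK

Three tin seed boxes stand on the courtyard counter; two are snapped shut, but the lid of one stands ajar because its catch has not caught. Take that lid by its wooden knob and tug it up until it is about 40 degrees open, to be sure that it swings freely, then press it right down until the catch snaps, and let go. The other two boxes must stay shut.

Things in the scene. Friction and masses are not known exactly. Their poses are not given: they have to be found in the camera images.
- loose_knob (a point): centre of the ajar lid's wooden knob: a roller, diameter 20, length 30 along the hinge line (grip its flat ends so it can turn between the fingers), centre 32 above the lid's top face, 23 behind its front edge (mm). Turns with the lid: x from front edge to hinge, y along the hinge, z square to the lid, up. Hinge line: 140 mm along +x and 40 along -z from here, always 70 above the counter.
- loose_lid (a joint): lid of the unlatched box, rad: 0 fully shut (hard stop), grows as the front rises (1.57 upright). Starts at 0.2 to 0.32. The stiff hinge keeps it where left (1 to 4 N at the knob moves it). A spring catch in the middle of the front edge is met at about 0.08; from there 5 to 8 N down at the knob drives the lid's lip under it, and it then holds the lid at 0.
- shut1_lid (a joint): lid of a second box, same values; starts latched at 0, pops open if pulled by more than about 7 N. All three boxes are alike: galvanised tin, 160 mm front to back, 110 wide, 70 high plus an 8 mm lid, fixed to the counter side by side about 240 mm apart, in any order; knob and catch on the side facing the robot (within 20 degrees), hinge on the far side.
- shut2_lid (a joint): lid of the third box, same shape and values as the second; starts latched at 0, pops open if pulled by more than about 7 N.

How it is judged (in metres and radians):
On the way, in this order (a step that is already met when the one before it is completed fails the run):
1. the loose lid is tugged up to at least 29 degrees (0.5 rad) (value of joint loose_lid above 0.5 rad), for 0.05 s.
2. the loose lid is snapped shut (value of joint loose_lid below 0.03 rad), for 0.2 s.
At the end, for the whole second after the job is handed in: all three lids are down and held by their catches, each within 0.03 rad (5 mm at the front edge) of fully shut (value of joint each of loose_lid, shut1_lid, shut2_lid below 0.03 rad); the robot touches nothing.
It fails at once if a lid that was already shut is pulled open (more than 0.1 rad) (value of joint any of shut1_lid, shut2_lid above 0.1 rad).
It also fails if it takes over 35 s, if anything falls off the work surface, if the arm or the gripper's body presses on something with over 40 N, if the wrist force passes 120 N, or if a joint passes its speed limit or range.

## Working session

There is one attempt and no reset: what is moved stays moved. The work goes in short steps, Python scripts to look and compute and a tool call to move; the robot and the scene stay as the last step left them, time stands still between calls to the robot, and variables do not carry over. Pictures are saved under pics/ and viewed, on a budget of 10 in all, crops included, one or two more only if the job needs it, and the job is handed in when it is done.

Besides the shell and the picture viewer there is one more tool, called after ">>>" by a JSON object that holds its "name" and its "arguments". send_rows: Moves the arm, as the interface text tells. Its arguments: {"type":"object","properties":{"deltas":{"type":"array","items":{"type":"array","items":{"type":"number"}}},"grip_force":{"type":"number"}},"required":["deltas"]}

```bash
mkdir -p pics; ls
cat > h.py <<'E'
import numpy as np, cv2
from station import arm, optics
def pts(name, depth):
    c=optics.get_calibration(name); R=cv2.Rodrigues(np.array(c['rvec'],float))[0]; t=np.array(c['tvec'],float).ravel()
    v,u=np.indices(depth.shape)
    P=np.stack([(u-c['cx'])/c['fx']*depth,(v-c['cy'])/c['fy']*depth,depth],-1)
    return (P-t)@R
def proj(name,X):
    c=optics.get_calibration(name)
    K=np.array([[c['fx'],0,c['cx']],[0,c['fy'],c['cy']],[0,0,1.]])
    return cv2.projectPoints(np.array(X,float).reshape(-1,1,3),np.array(c['rvec'],float),np.array(c['tvec'],float),K,None)[0].reshape(-1,2)
def snap(name,tag):
    im,d=optics.camera(name); cv2.imwrite(f'pics/{tag}.png',im[:,:,::-1]); np.save(f'pics/{tag}.npy',pts(name,d)*np.where(d>0,1,np.nan)[...,None]); return im,d
E
python3 - <<'E'
from h import *
for n in('scene','top'): snap(n,n+'0')
s=arm.state(); print({k:np.round(v,3) for k,v in s.items()})
print(np.round(cv2.Rodrigues(np.array(s['tool_rot']))[0],3))
E
```

```text
pics
{'time_s': np.float64(0.1), 'joint_positions': array([-1.323,  0.116,  1.442, -0.   ,  1.584, -0.038]), 'joint_velocities': array([ 0.   , -0.001, -0.002,  0.001,  0.   ,  0.   ]), 'effort': array([ 2.0000e-03, -7.3367e+01, -6.3379e+01, -0.0000e+00,  5.0000e-03,
       -0.0000e+00]), 'ee_pos': array([ 190.245, -647.446,  230.637]), 'tool_rot': array([-0.298,  2.069, -2.067]), 'wrist_force': array([-0.44 , -0.545, -0.173]), 'ft_torque': array([-0.001,  0.057,  0.038]), 'grip_width': np.float64(85.164)}
[[-0.959 -0.     0.282]
 [-0.282  0.001 -0.959]
 [-0.    -1.    -0.001]]
```

View pics/scene0.png

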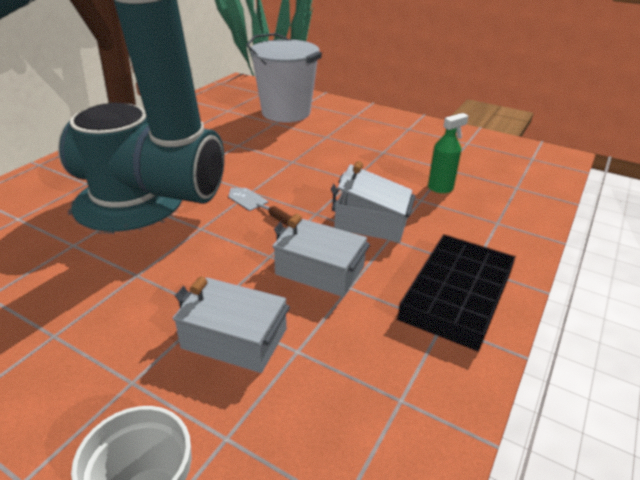

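View pics/top0.png

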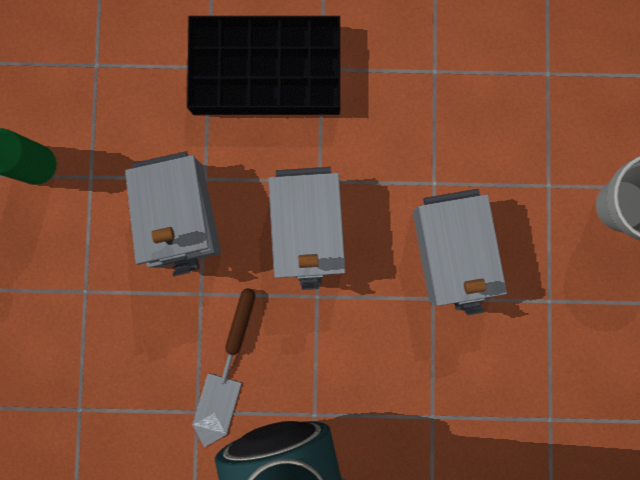

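The scene view shows the farthest box with its lid ajar. In the top view it is the left box: knob at (163,235), hinge edge from (127,170) to (190,156). The other two are shut. Next I measure its knob and lid plane.

```bash
cat > m.py <<'E'
from h import *
import sys
P=np.load('pics/top0.npy'); im=cv2.imread('pics/top0.png').astype(int)
# lid plane
m=np.zeros(P.shape[:2],np.uint8); cv2.fillPoly(m,[np.array([[135,175],[185,163],[196,220],[148,225]])],1)
L=P[(m>0)&np.isfinite(P[...,0])]; c=L.mean(0); n=np.linalg.svd(L-c)[2][2]; n*=np.sign(n[2])
print('lid c',c.round(1),'n',n.round(4),'tilt',np.arccos(n[2]), 'yaw of hinge dir from n (downslope->)',np.arctan2(n[1],n[0]), 'rms',np.std((L-c)@n))
k=np.zeros_like(m);k[222:250,145:180]=1
b,g,r=im[...,0],im[...,1],im[...,2]
K=(k>0)&(r>b+40)&np.isfinite(P[...,0])&(P[...,2]>120)
Q=P[K]; print(len(Q),'knob mean',Q.mean(0).round(1),'zmax',Q[:,2].max().round(1),'px',np.argwhere(K).mean(0), 'px range',np.argwhere(K).min(0),np.argwhere(K).max(0))
q=Q[:,:2]-Q[:,:2].mean(0); print('axis',np.linalg.svd(q)[2][0].round(3),np.ptp(q@np.linalg.svd(q)[2].T,axis=0))
# box outline edges of lid
for uv in [(129,172),(189,158),(209,240),(138,260)]: print(uv,P[uv[1],uv[0]].round(1))
S=np.load('pics/scene0.npy'); 
print('scene knob',S[165:171,355:362].reshape(-1,3).mean(0).round(1))
# predicted box top points shut boxes
for uv in [(308,261),(475,286)]: print('shut knob',P[uv[1],uv[0]].round(1))
E
python3 m.py
python3 - <<'E'
import cv2
a=cv2.imread('pics/top0.png')[140:285,110:230];b=cv2.imread('pics/scene0.png')[140:250,310:430]
cv2.imwrite('pics/crop.png',cv2.hconcat([cv2.resize(a,(400,480)),cv2.resize(b,(400,480))]))
E
```

```text
lid c [595.9 238.9  94.2] n [0.2598 0.063  0.9636] tilt 0.27064683660706046 yaw of hinge dir from n (downslope->) 0.23793342585594404 rms 1.4516986997377401
237 knob mean [530.  226.5 154.1] zmax 158.9 px [234.4978903  162.02109705] px range [227 152] [241 172]
axis [ 0.198 -0.98 ] [30.01304886 18.29001246]
(129, 172) [634.8 306.   76. ]
(189, 158) [659.2 209.1  78.5]
(209, 240) [527.7 174.4  67.3]
(138, 260) [492.2 270.7 121.8]
scene knob [538.4 222.3 148.4]
shut knob [496.1  11.9 117.4]
shut knob [ 463.4 -242.1  121.7]
```

View pics/crop.png

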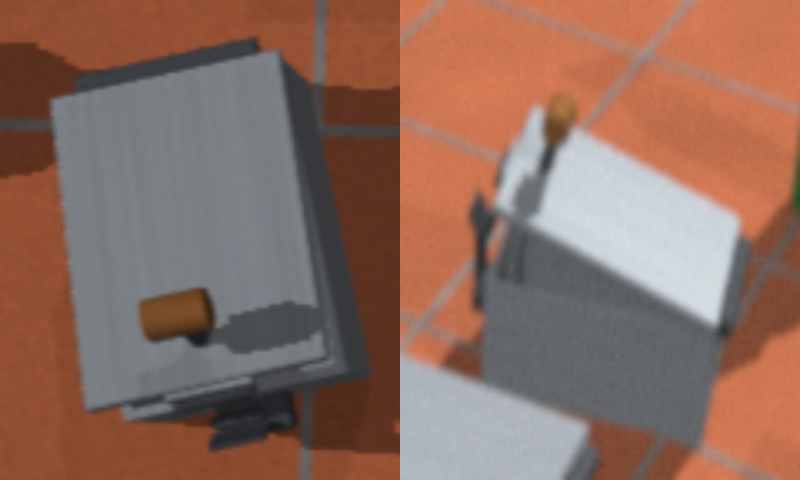

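The box geometry is consistent. The knob is at about (530, 226, 146), the tilt is 0.27 and the yaw is 0.23; for that tilt the hinge rule also gives z = 146. The hinge comes out at (651, 255), against about (647, 257) seen. I'll start the transfer at the present height, 230 mm, which clears the knobs at about 120.

>>> {"name": "send_rows", "arguments": {"deltas": [[85,-24,0,-31,0],[85,-48,0,-62,0],[85,-72,0,-93,0],[85,-96,0,-124,0],[85,-120,0,-156,0]], "grip_force": 60}}

```text
time_s: 0.52
ee_pos: [261.6, -462.4, 230.7]
tool_rot: [-0.297, 2.069, -2.068]
wrist_force: [1.1, -0.9, 0.1]
grip_width: 85.1
```

>>> {"name": "send_rows", "arguments": {"deltas": [[85,-24,0,-31,0],[85,-48,0,-62,0],[85,-72,0,-93,0],[85,-96,0,-124,0],[85,-120,0,-156,0]]}}

```text
time_s: 0.93
ee_pos: [332.6, -278.9, 231.1]
tool_rot: [-0.297, 2.068, -2.068]
wrist_force: [0.0, -0.8, 0.6]
grip_width: 85.2
```

>>> {"name": "send_rows", "arguments": {"deltas": [[85,-24,0,-31,0],[85,-48,0,-62,0],[85,-72,0,-93,0],[85,-96,0,-124,0],[85,-120,0,-156,0]]}}

```text
time_s: 1.35
ee_pos: [403.8, -95.3, 231.3]
tool_rot: [-0.297, 2.068, -2.068]
wrist_force: [1.0, 0.1, -1.0]
grip_width: 85.4
```

>>> {"name": "send_rows", "arguments": {"deltas": [[85,-24,0,-31,0],[85,-48,0,-62,0],[85,-72,0,-93,0],[85,-96,0,-124,0],[85,-120,0,-156,0]]}}

```text
time_s: 1.77
ee_pos: [475.0, 88.5, 231.2]
tool_rot: [-0.298, 2.068, -2.068]
wrist_force: [0.1, -1.2, 0.8]
grip_width: 85.0
```

>>> {"name": "send_rows", "arguments": {"deltas": [[85,-23,0,-30,0.015],[85,-46,0,-60,0.03],[85,-70,0,-90,0.045],[85,-92,0,-117,0.056],[85,-92,0,-117,0.056]]}}

```text
time_s: 2.18
ee_pos: [531.0, 229.0, 229.9]
tool_rot: [-0.246, 2.1, -2.099]
wrist_force: [1.5, -0.3, -0.4]
grip_width: 85.2
```

Run:
```python
from h import *
s=arm.state();p=np.array(s['ee_pos']);R=cv2.Rodrigues(np.array(s['tool_rot']))[0];print(p,R.round(3))
a,d=snap('top','t1');b,_=snap('scene','s1')
k=np.array([530,226.5,146])
h=np.array([-np.sin(.23),np.cos(.23),0])*15
print(proj('scene',[k,k+h,k-h,p]).round(1),proj('top',[k,k+h,k-h,p]).round(1))
cv2.imwrite('pics/c1.png',cv2.hconcat([cv2.resize(a[140:285,90:240,::-1],(400,387)),cv2.resize(b[70:215,290:440,::-1],(400,387))]))
```

```text
[531.0414101  228.96288618 229.89335475] [[-0.973 -0.002  0.23 ]
 [-0.23   0.    -0.973]
 [ 0.002 -1.    -0.001]]
[[355.5 166.8]
 [357.1 163.8]
 [353.9 169.8]
 [358.6 132.5]] [[163.5 234.8]
 [153.6 236.9]
 [173.5 232.7]
 [144.4 230. ]]
```

View pics/c1.png

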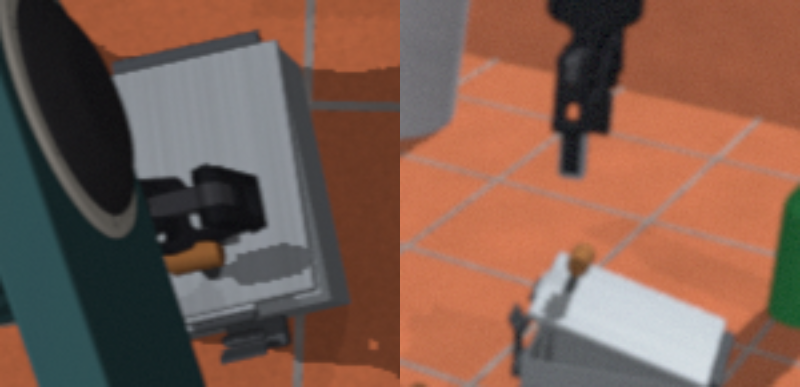

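The top view shows the fingers straddling the knob with the yaw matching. In the scene view the knob is at about (357,167), against a predicted (355.5,167). I'll descend and grip.

>>> {"name": "send_rows", "arguments": {"deltas": [[85,0,35,2,0],[85,0,70,2,0],[85,0,90,2,0],[85,0,102,2,0],[85,0,102,2,0]]}}

```text
time_s: 2.7
ee_pos: [529.6, 221.4, 127.0]
tool_rot: [-0.245, 2.101, -2.102]
wrist_force: [-0.4, 0.1, 0.2]
grip_width: 85.0
```

>>> {"name": "send_rows", "arguments": {"deltas": [[20,0,0,0,0],[20,0,0,0,0],[20,0,0,0,0],[20,0,0,0,0],[20,0,0,0,0]]}}

```text
time_s: 3.12
ee_pos: [529.2, 227.4, 131.0]
tool_rot: [-0.245, 2.111, -2.088]
wrist_force: [-16.9, 35.2, 5.2]
grip_width: 28.9
```

Grip is on at 28.9 mm, but a side load of 39 N shows the grasp is off-centre. I'll relieve it along the jaw axis.

>>> {"name": "send_rows", "arguments": {"deltas": [[20,0,0,-2,0],[20,0,0,-4,0],[20,0,0,-4,0]]}}

```text
time_s: 3.37
ee_pos: [529.0, 228.0, 130.8]
tool_rot: [-0.244, 2.101, -2.097]
wrist_force: [-13.3, 8.9, 8.2]
grip_width: 28.9
```

>>> {"name": "send_rows", "arguments": {"deltas": [[20,1,0,-1.5,0],[20,-3,-6,-1.5,0],[20,-7,-12,-1.5,0],[20,-12,-17.5,-1.5,0],[20,-17,-23,-1.5,0]]}}

```text
time_s: 3.78
ee_pos: [545.7, 232.2, 152.6]
tool_rot: [-0.245, 2.101, -2.1]
wrist_force: [-3.3, 6.0, -6.6]
grip_width: 28.5
```

>>> {"name": "send_rows", "arguments": {"deltas": [[20,-5,-5,0,0],[20,-10.5,-10,0,0],[20,-16,-14.5,0,0],[20,-22,-19,0,0],[20,-22,-19,0,0]]}}

```text
time_s: 4.2
ee_pos: [568.2, 237.7, 172.0]
tool_rot: [-0.243, 2.101, -2.098]
wrist_force: [-3.3, 6.3, -1.7]
grip_width: 28.7
```

Run:
```python
from h import *
s=arm.state();print(s['time_s'],s['ee_pos'],s['wrist_force'])
b,_=snap('scene','s2')
P=np.load('pics/s2.npy'); m=np.zeros(P.shape[:2],np.uint8)
cv2.imwrite('pics/c2.png',cv2.resize(b[90:250,290:450,::-1],(560,560)))
```

```text
4.2 [568.21518414 237.65714795 172.02964933] [-3.2637974   6.34951199 -1.73135749]
```

View pics/c2.png

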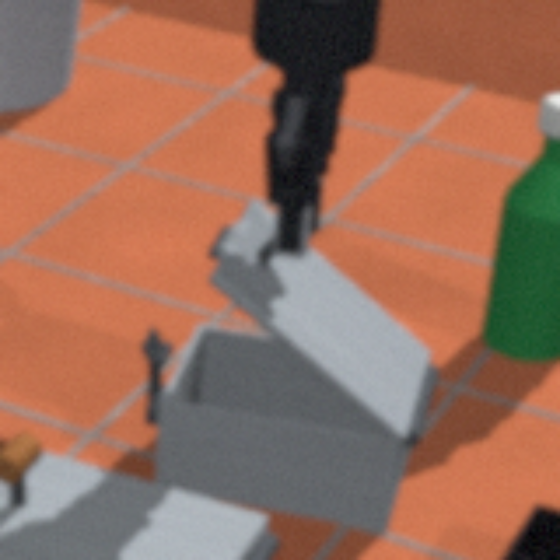

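The lid follows the gripper, and at crop (330,320) it stands clearly wider open. I'll check its angle from depth.

Run:
```python
from h import *
P=np.load('pics/s2.npy'); m=np.zeros(P.shape[:2],np.uint8)
cv2.fillPoly(m,[(np.array([[290,295],[325,275],[415,350],[395,405]])/3.5+[290,90]).astype(int)],1)
L=P[(m>0)&np.isfinite(P[...,0])]; c=np.median(L,0)
for _ in range(3):
    n=np.linalg.svd(L-L.mean(0),full_matrices=False)[2][2]; r=(L-L.mean(0))@n; L=L[abs(r)<2*r.std()+1]
n*=np.sign(n[2]); print(len(L),n,np.arccos(n[2]),np.arctan2(n[1],n[0]),r.std())
```

```text
546 [0.5725824  0.14725928 0.80651354] 0.6325652573422942 0.25172896672916195 1.0565693739803916
```

The lid is at 0.63 rad (36°). I'll go a touch further to about 40°, then bring it down along the arc.

>>> {"name": "send_rows", "arguments": {"deltas": [[20,-4,-3,0,0],[20,-7,-5,0,0],[20,-7,-5,0,0]]}}

```text
time_s: 4.5
ee_pos: [574.4, 239.2, 176.4]
tool_rot: [-0.244, 2.101, -2.099]
wrist_force: [-2.1, 7.8, -4.5]
grip_width: 28.7
```

>>> {"name": "send_rows", "arguments": {"deltas": [[20,8,6,0,0],[20,16,12.5,0,0],[20,23,20,0,0],[20,30,27,0,0],[20,30,27,0,0]]}}

```text
time_s: 4.92
ee_pos: [544.8, 232.0, 150.0]
tool_rot: [-0.241, 2.1, -2.098]
wrist_force: [-3.2, 4.5, 2.8]
grip_width: 28.7
```

>>> {"name": "send_rows", "arguments": {"deltas": [[20,6,8,0,0],[20,12,16.5,0,0],[20,17,25,0,0],[20,21.5,34.5,0,0],[20,21.5,34.5,0,0]]}}

```text
time_s: 5.33
ee_pos: [523.6, 226.8, 114.8]
tool_rot: [-0.243, 2.1, -2.099]
wrist_force: [-9.6, 1.1, 5.1]
grip_width: 28.3
```

>>> {"name": "send_rows", "arguments": {"deltas": [[20,3,5,0,0],[20,5.5,10,0,0],[20,7,14,0,0],[20,8,17.5,0,0],[20,8,19,0,0]]}}

```text
time_s: 5.75
ee_pos: [517.0, 225.2, 97.7]
tool_rot: [-0.24, 2.1, -2.098]
wrist_force: [-10.7, -0.2, 7.9]
grip_width: 28.9
```

>>> {"name": "send_rows", "arguments": {"deltas": [[20,0,1,0,0],[20,0,2,0,0],[20,0,2,0,0]]}}

```text
time_s: 6.0
ee_pos: [516.5, 225.1, 95.9]
tool_rot: [-0.242, 2.1, -2.099]
wrist_force: [-14.9, -2.8, 14.1]
grip_width: 28.8
```

>>> {"name": "send_rows", "arguments": {"deltas": [[20,1,1.5,0,0],[20,2,3,0,0],[20,2,3,0,0]]}}

```text
time_s: 6.25
ee_pos: [516.5, 225.2, 95.6]
tool_rot: [-0.236, 2.098, -2.095]
wrist_force: [-9.1, -1.1, 29.8]
grip_width: 28.9
```

Run:
```python
from h import *
s=arm.state();print(s['time_s'],s['ee_pos'],s['wrist_force'])
b,_=snap('scene','s3')
P=np.load('pics/s3.npy')
cv2.imwrite('pics/c3.png',cv2.resize(b[90:250,290:450,::-1],(560,560)))
```

```text
6.25 [516.4901262  225.1594064   95.60105824] [-9.11467893 -1.14545723 29.75222247]
```

View pics/c3.png

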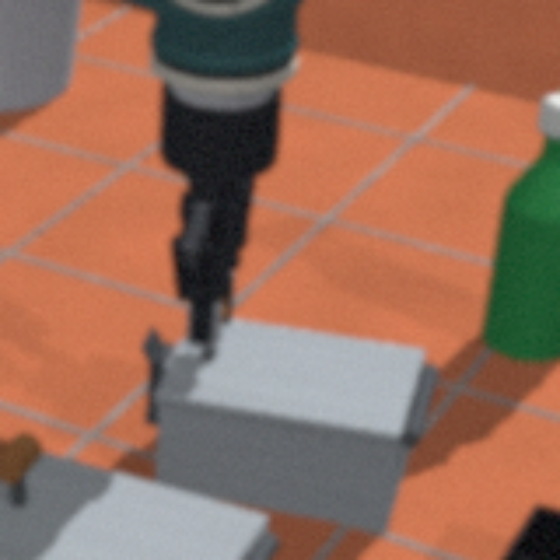

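The lid lies flat on the box, and the force rose from 14 to 30 N with no motion, which is the hard stop. I'll ease the load, release and retreat upward.

>>> {"name": "send_rows", "arguments": {"deltas": [[20,1,-2,0,0],[20,1,-2,0,0],[85,1,-2,0,0],[85,1,-2,0,0],[85,1,-2,0,0]]}}

```text
time_s: 6.72
ee_pos: [513.7, 224.1, 93.2]
tool_rot: [-0.242, 2.1, -2.1]
wrist_force: [0.1, 0.8, 1.1]
grip_width: 63.9
```

>>> {"name": "send_rows", "arguments": {"deltas": [[85,0,0,0,0],[85,0,0,0,0],[85,0,0,0,0],[85,0,0,0,0]]}}

```text
time_s: 7.05
ee_pos: [513.3, 224.2, 92.7]
tool_rot: [-0.243, 2.1, -2.1]
wrist_force: [-0.6, 0.8, -0.1]
grip_width: 85.0
```

>>> {"name": "send_rows", "arguments": {"deltas": [[85,0,-15,0,0],[85,0,-45,0,0],[85,0,-80,0,0],[85,0,-115,0,0],[85,0,-150,0,0]]}}

```text
time_s: 7.47
ee_pos: [513.0, 224.1, 244.4]
tool_rot: [-0.242, 2.1, -2.1]
wrist_force: [0.1, 0.1, 0.5]
grip_width: 85.0
```

>>> {"name": "send_rows", "arguments": {"deltas": [[85,35,0,0,0],[85,70,0,0,0],[85,70,0,0,0],[85,70,0,0,0]]}}

```text
time_s: 7.8
ee_pos: [444.4, 208.2, 243.6]
tool_rot: [-0.241, 2.099, -2.098]
wrist_force: [0.4, -0.6, -0.5]
grip_width: 84.8
```

Run:
```python
from h import *
s=arm.state();print(s['time_s'],s['ee_pos'],s['wrist_force'],np.abs(s['joint_velocities']).max())
b,_=snap('scene','s4')
P=np.load('pics/s4.npy')
for nm,q in dict(loose=[[340,200],[362,187],[408,190],[402,208]],mid=[[305,232],[360,240],[350,258],[292,248]],right=[[212,295],[278,297],[258,325],[190,312]]).items():
    m=np.zeros(P.shape[:2],np.uint8); cv2.fillPoly(m,[np.array(q)],1)
    L=P[(m>0)&np.isfinite(P[...,0])]; L=L[abs(L[:,2]-np.median(L[:,2]))<12]
    n=np.linalg.svd(L-L.mean(0),full_matrices=False)[2][2]; n*=np.sign(n[2]); print(nm,L.mean(0).round(1),n.round(3))
cv2.imwrite('pics/c4.png',cv2.resize(b[90:380,150:450,::-1],(600,580)))
```

```text
7.8 [444.36995432 208.16645121 243.56731308] [ 0.39483261 -0.63101511 -0.51822781] 0.05064277272549163
loose [587.8 239.5  77.6] [0.001 0.003 1.   ]
mid [577.7  14.4  77.7] [-0.001  0.004  1.   ]
right [ 534.2 -227.3   77.8] [-0.001  0.004  1.   ]
```

View pics/c4.png

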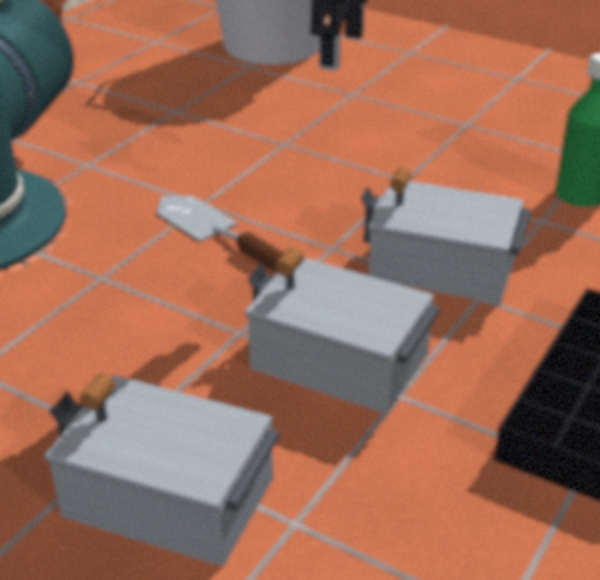

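All three lids lie flat (tilt about 0.001 to 0.004 rad, top faces at 78 mm) and the gripper is clear. I'll hand in.

```bash
python3 -c "
from station import arm
print(arm.job_done())"
```

```text
the job is handed in; nothing more can be done
None
```

The loose lid, on the leftmost box (+y side), has been tugged open and pressed shut again, and the job is handed in at about 8 s of robot time. I took it by the knob ends and lifted it to 0.63 rad (36°) by depth measurement. A small further move, not measured, was meant to reach about 40°. I then pressed it down to its hard stop, where the force rose from 14 to 30 N with no motion, let go and backed away.

- **Last checks:** the depth image shows all three lids level within 0.005 rad, with their top faces at 78 mm as they should be. The wrist force is about zero and the gripper is clear of everything.
- **Not seen directly:** I did not see the catch engage. I take it as caught because the lid reached its stop and stayed level after release.
- **Went less well:** the first grip was off-centre by about 5 mm, with a side load of up to about 39 N at the wrist. I relieved this before lifting.

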